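# Tug the plate chest's lid, free its catch if need be, and hold the lid open

## Task

The lid of the white plate chest may or may not be caught by its catch: before touching the catch, tug the lid up a little by its steel bar handle to find out, and if it is caught, slide the red catch knob all the way over to the chest's left to release it. Then raise the lid by the bar to about 45 degrees and finish while still holding it there by the bar: the lid has no stay, so do not let go at the end. Leave the beaker, the flask and the vial standing where they are.

Things in the scene. Friction and masses are not known exactly. Their poses are not given: they have to be found in the camera images.
- chest: White plate chest, fixed to the worktop, 160 x 220 x 90 mm (x, y, z) without its lid and catch housing. Origin: centre of its underside. Its +x points to its hinged back, its front with the catch faces -x, +y is the chest's left (seen from its front, looking along +x), z up. The catch housing juts out from its front: x -144 to -80 mm, y -65 to 65 mm, top at z 74 mm.
- chest_lid (a joint): Lid angle in rad: 0 shut, grows as its front rises, stop at 1.25; it falls shut when let go. Grey frame with a clear window, 166 x 224 x 12 mm, 0.35 kg, top at z 103 mm of the chest, front edge at x -86 mm. If it is caught it can be raised only about 0.03 rad (4 mm at the bar) and then stops hard; if not, it goes on rising with about 2 N at the bar. Whether it is caught cannot be seen: the pawl is hidden inside.
- lid_bar (a point): Middle of the lid's steel bar handle: round bar 10 mm thick, 100 mm long along the chest's y on two end posts; at x -70, z 136 mm of the chest while shut, its centre 33 mm above the lid's top. Moves with the lid; its frame turns with the lid.
- lid_hinge (a point): Middle of the lid's hinge axis, at x 83, z 94 mm of the chest; the axis runs along the chest's y. Fixed to the chest; its x, y, z axes are the chest's.
- catch (a joint): Catch knob's slide in m: 0 at the start in every case, 0.030 at its end stop; it slides to the chest's +y (left) with about 3 N and stays where it is left. Beyond 0.018 the lid is always free. Ease the lid down before sliding it.
- catch_knob (a point): Centre of the top of the red catch knob, an upright post 14 x 14 mm that rises 44 mm from a 4 mm thick foot on the catch housing: at x -122, y 0, z 123 mm of the chest at the start; moves with the knob.
- beaker: Glass beaker, 69 mm wide, 108 mm high, loose, beside the chest on its left. Origin: centre of its underside.
- flask: Stoppered conical glass flask, 68 mm wide, 137 mm high, loose, beside the chest on its right. Origin: centre of its underside.
- vial: Glass vial with a black cap, 24 mm wide, 58 mm high, loose, right of the catch housing. Origin: centre of its underside.

How it is judged:
On the way:
1. the lid is tugged up by at least 0.012 rad (some 2 mm at the bar) while the catch knob is still where it was (value of joint chest_lid above 0.012 rad and value of joint catch below 0.004 m and distance between the grasp point and lid_bar below 0.05 m), for 0.1 s.
At the end, for the whole second after the job is handed in: The fingers hold the lid by its bar (grasp point within 50 mm of the bar's middle, fingers in contact), the lid at rest between 0.5 and 1.1 rad (29 to 63 degrees) open; beaker, flask and vial upright within 30 mm of where they stood (value of joint chest_lid between 0.5 and 1.1 rad and velocity of joint chest_lid between -0.1 and 0.1 rad/s and contact force between the fingers and chest_lid above 0.5 N and distance between the grasp point and lid_bar below 0.05 m and distance of each of beaker, flask, vial from where it was at the start of the episode below 0.03 m and angle between each of beaker, flask, vial's own z axis and vertical below 0.2 rad); the arm keeps its last pose, push and grip.
It fails at once if the beaker, the flask or the vial is knocked over or shoved away (distance of any of beaker, flask, vial from where it was at the start of the episode above 0.03 m or angle between any of beaker, flask, vial's own z axis and vertical above 0.5 rad).
It also fails if it takes over 51 s, if anything falls off the work surface, if the arm or the gripper's body presses on something with over 40 N, if the wrist force passes 120 N, or if a joint passes its speed limit or range.

## Robot

A 7-joint arm with a two-finger parallel gripper is mounted at the origin on a cart in front of the work surface, level with it; the furniture and walls round the work are solid. World frame = base frame: x ahead of the robot, y to its left, z up, the work surface at z = 0. Lengths are in m, angles in rad, forces in N, time in s.
With the tool pointing down it reaches from about 0.4 to 0.85 m from the base axis. Payload 10.4 kg.
Tool frame: the origin (TCP) lies at the very end of the fingers, on their centre line; the grasp point (between the pads) lies 19 mm behind it; z points along the fingers, y is the line along which they close (so a half turn about z gives the same grasp; the last joint's range is limited). The gripper opens to 87 mm and grips with 3 to 60 N. Pads are 19 mm wide; open, the fingers measure 117 mm over their backs; the gripper's body (75 mm by 190 mm) begins 51 mm behind the grasp point.
Start: joints at [1.289, 0.332, -0.065, 1.46, 0.022, 1.35, -0.088], TCP at [0.16, -0.604, 0.223] pointing down, gripper open.
Joint ranges: [-2.6, 2.6], [-0.5, 2.12], [-1.47, 1.34], [0.16, 2.42], [-1.27, 4.41], [0.06, 2.06], [-2.6, 2.6]. Speed limits (rad/s): [2.22, 2.22, 2.79, 2.79, 3.14, 3.14, 3.14].

## Interface

Orientations are given as a unit quaternion [w, x, y, z].
In Python, from workcell import ctrl gives the robot as it stands.
- The arm moves only by the tool step_arm, never from a script. Its argument "steps" is one flat list of numbers, 6 for each row, row after row: the shift along the tool's x, y, z as a fraction of full scale, then the turn, a rotation vector about the tool's x, y, z as a fraction of full scale. A call has 1 to 20 rows; each row shifts and turns the commanded pose from where the row before left it, along the tool's axes as they then stand; what a row does not reach is not made up. Full scale, the value 1, is 2.5 cm for a shift and 0.15 rad for a turn. A row lasts 1/10 s, in which the tool goes at most 50 mm and 8.59 degrees, less where a joint would pass 70% of its speed; a pose out of reach is approached as far as the arm can. A call with a number of a shift or a turn outside -1 to 1 is refused whole. A call with a gripper value outside its range is refused whole. "claw" is the finger opening in mm, from 0 to 87, set as the call begins (left out, the last holds). The fingers move at their own pace and stop on an object; the grip force is fixed at half the most. Time passes only in rows, so rows that do not move let the fingers close. It gives the time, the measured TCP pose, the force, the opening and the grip force at its end, in the units of the state.
- ctrl.read_state(): the state, without advancing time (a new reading comes with each control period).
- ctrl.capture(name): name is "scene" or "side" or "wrist"; returns (picture, depth): 384x512x3 uint8, red, green, blue; 384x512 float32, m along the optical axis (not along the pixel's ray), 0 where there is no reading.
- ctrl.camera_model(name): a dict with "mtx" (3x3 intrinsics, pixels), "world_from_camera" (4x4, takes a point from camera to world coordinates). Camera axes: x right, y down, z forward; pixel columns grow to the right and rows downward; lengths in m; the calibration is good to about 2 mm. The wrist camera is an equidistant fisheye: a pixel r from the principal point sees the ray r / f radians off the axis. A picture is of the moment at which its call begins: read the wrist's pose just before it. camera_model takes no time and is no camera call; for the wrist camera it gives the pose at the moment of the call.
- ctrl.hand_in(): hands the job in; it is judged then, once.
Trained networks look in the newest picture that a camera, given by its name, has taken for a name from the list of things; names that differ only in an ending like _2 or _b are one class to them, and where a whole thing is asked for, a point or a joint stands for the part that bears it (a point fixed in the world has none). Each returns a list of dicts, best first, with "p" (0 to 1); they miss things now and then, are a little off and sometimes report something else, mostly with a low value. They report only what shows in the picture. A call takes as long as a camera call.
- ctrl.find_in(label, camera): "position" ([x, y, z] in m, in the coordinates of the camera as it stood for that picture, good to about 4 mm: the middle of the surface that is visible of it).
- ctrl.outline_of(label, camera): "mask" (384x512 bool, what is visible of it).
- ctrl.pinpoint(label, camera): "position" ([x, y, z] in m, in the coordinates of the camera as it stood for that picture, good to about 4 mm: a listed point, or the origin of a listed thing).
The state is a dict: "t": time; "joint_pos": joint angles; "joint_velocities": joint speeds; "joint_torque": joint torques, N m; "ee_pos": TCP position; "tool_rot": TCP orientation; "ft_force": force on the tool from outside, world axes, zero at the start; "torque": the same for the moment, N m; "gripper_width": opening from 0.0 (shut) to 1.0 (fully open); "gripper_force": force on a finger pad.
Only numpy, scipy, OpenCV 4.12 (cv2) and the standard library are available. Lean on these libraries where they do the work, as an engineer would, in place of code of your own. Each camera call takes 0.05 s, during which the arm holds its last target. There are 200 camera calls.

## Working session

There is one attempt and no reset: what is moved stays moved. The work goes in short steps, Python scripts to look and compute and a tool call to move; the robot and the scene stay as the last step left them, time stands still between calls to the robot, and variables do not carry over. Pictures are saved under pics/ and viewed, at most 10 in all, crops included, and the job is handed in when it is done.

Besides the shell and the picture viewer there is one more tool, called after ">>>" by a JSON object that holds its "fn" and its "kwargs", one argument or row to a line. step_arm: Moves the arm, as the interface text tells. Shift numbers are shares of 2.5 cm and turn numbers shares of 0.15 rad, none past 1 either way. Its arguments: {"type":"object","properties":{"steps":{"type":"array"},"claw":{"type":"number"}},"required":["steps"]}

```bash
mkdir -p pics
cat > h.py <<'E'
import numpy as np, cv2
from workcell import ctrl
from scipy.spatial.transform import Rotation as R
def w(cam,p,M=None):
    M=ctrl.camera_model(cam)["world_from_camera"] if M is None else M
    return (np.array(M)@np.r_[p,1])[:3]
def rot(q): return R.from_quat([q[1],q[2],q[3],q[0]])
E
python3 - <<'E'
from h import *
np.set_printoptions(precision=4,suppress=True)
s=ctrl.read_state(); print(s["t"],s["ee_pos"],rot(s["tool_rot"]).as_matrix())
ims=[]
for c in ["scene","side"]:
    im,d=ctrl.capture(c); ims.append(im)
    for l in ["chest","lid_bar","lid_hinge","catch_knob","beaker","flask","vial"]:
        r=ctrl.pinpoint(l,c)
        print(c,l,[(round(x["p"],2),w(c,x["position"])) for x in r[:2]])
im=np.hstack(ims); im=cv2.resize(im,(800,300)); cv2.imwrite("pics/a.png",im[:,:,::-1])
print(ctrl.read_state()["t"])
E
```

```text
0.0 [ 0.1598 -0.6038  0.2218] [[ 0.9667  0.2559 -0.0004]
 [ 0.2559 -0.9667  0.0013]
 [-0.0001 -0.0014 -1.    ]]
scene chest [(0.56, array([ 0.6183,  0.0492, -0.0002]))]
scene lid_bar [(0.86, array([0.547 , 0.0276, 0.1377]))]
scene lid_hinge [(0.65, array([0.6934, 0.0776, 0.0962]))]
scene catch_knob [(0.61, array([0.5011, 0.0162, 0.1222]))]
scene beaker []
scene flask [(0.16, array([0.5485, 0.028 , 0.1349]))]
scene vial [(0.48, array([ 0.5362, -0.1514,  0.0004]))]
side chest [(0.74, array([0.6915, 0.0769, 0.0916])), (0.57, array([ 0.6158,  0.0516, -0.0041]))]
side lid_bar [(0.61, array([0.5514, 0.0352, 0.1356]))]
side lid_hinge [(0.67, array([0.6926, 0.0788, 0.0951]))]
side catch_knob [(0.62, array([0.5005, 0.0124, 0.1228]))]
side beaker [(0.6, array([ 0.5434,  0.2324, -0.0018]))]
side flask []
side vial []
0.8
```

View pics/a.png

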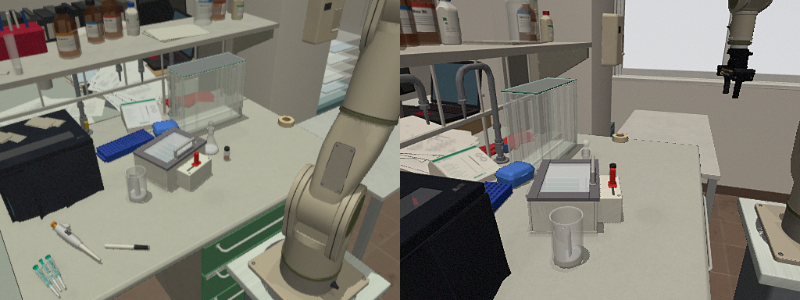

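Both views agree: the chest is at about (0.617, 0.050), yawed about 18.5°. The bar is at about (0.549, 0.031, 0.136) and the knob at (0.501, 0.013, 0.123). In the picture, the beaker is left of the chest, and the flask and vial are right of it. Next I'll plan the approach.

```bash
cat >> h.py <<'E'
def plan(P,Rt,n,lift=0.):
    """print rows to reach TCP P (world), orientation Rt in n rows; lift: rows at start going up 25mm"""
    s=ctrl.read_state(); p=np.array(s["ee_pos"]); r=rot(s["tool_rot"]); out=[]
    dv=(r.inv()*Rt).as_rotvec()/n; dp=(np.array(P)-p)/n
    for i in range(n):
        out.append(np.r_[r.inv().apply(dp)/.025,dv/.15]); r=r*R.from_rotvec(dv)
    out=np.array(out); print("max",abs(out).max())
    for o in out: print(",".join(f"{v:.2f}" for v in o),end=",\n")
def tool(yaw,tilt=0.):
    # tool y along chest x, pointing down; tilt turns with the lid (front rises)
    y=np.array([np.cos(yaw),np.sin(yaw),0]); z=np.array([0,0,-1.]); x=np.cross(y,z)
    return R.from_rotvec(tilt*x)*R.from_matrix(np.c_[x,y,z])
E
python3 - <<'E'
from h import *
plan([.549,.031,.28],tool(.323),34)
E
```

```text
max 0.8762613384186285
0.63,-0.61,-0.07,0.00,0.00,-0.32,
0.66,-0.57,-0.07,0.00,0.00,-0.32,
0.69,-0.54,-0.07,0.00,0.00,-0.32,
0.71,-0.51,-0.07,0.00,0.00,-0.32,
0.74,-0.47,-0.07,0.00,0.00,-0.32,
0.76,-0.44,-0.07,0.00,0.00,-0.32,
0.78,-0.40,-0.07,0.00,0.00,-0.32,
0.80,-0.36,-0.07,0.00,0.00,-0.32,
0.81,-0.32,-0.07,0.00,0.00,-0.32,
0.83,-0.28,-0.07,0.00,0.00,-0.32,
0.84,-0.24,-0.07,0.00,0.00,-0.32,
0.85,-0.20,-0.07,0.00,0.00,-0.32,
0.86,-0.16,-0.07,0.00,0.00,-0.32,
0.87,-0.12,-0.07,0.00,0.00,-0.32,
0.87,-0.08,-0.07,0.00,0.00,-0.32,
0.88,-0.04,-0.07,0.00,0.00,-0.32,
0.88,0.01,-0.07,0.00,0.00,-0.32,
0.87,0.05,-0.07,0.00,0.00,-0.32,
0.87,0.09,-0.07,0.00,0.00,-0.32,
0.87,0.13,-0.07,0.00,0.00,-0.32,
0.86,0.17,-0.07,0.00,0.00,-0.32,
0.85,0.21,-0.07,0.00,0.00,-0.32,
0.84,0.26,-0.07,0.00,0.00,-0.32,
0.83,0.30,-0.07,0.00,0.00,-0.32,
0.81,0.33,-0.07,0.00,0.00,-0.32,
0.79,0.37,-0.07,0.00,0.00,-0.32,
0.77,0.41,-0.07,0.00,0.00,-0.32,
0.75,0.45,-0.07,0.00,0.00,-0.32,
0.73,0.48,-0.07,0.00,0.00,-0.32,
0.71,0.52,-0.07,0.00,0.00,-0.32,
0.68,0.55,-0.07,0.00,0.00,-0.32,
0.65,0.58,-0.07,0.00,0.00,-0.32,
0.63,0.61,-0.07,0.00,0.00,-0.32,
0.59,0.64,-0.07,0.00,0.00,-0.32,
```

>>> {"fn": "step_arm", "kwargs": {
  "steps": [0.63,-0.61,-0.15,0,0,-0.32,0.66,-0.57,-0.15,0,0,-0.32,0.69,-0.54,-0.15,0,0,-0.32,0.71,-0.51,-0.15,0,0,-0.32,0.74,-0.47,-0.15,0,0,-0.32,0.76,-0.44,-0.15,0,0,-0.32,0.78,-0.4,-0.15,0,0,-0.32,0.8,-0.36,-0.15,0,0,-0.32,0.81,-0.32,-0.15,0,0,-0.32,0.83,-0.28,-0.15,0,0,-0.32,0.84,-0.24,-0.15,0,0,-0.32,0.85,-0.2,-0.15,0,0,-0.32,0.86,-0.16,-0.15,0,0,-0.32,0.87,-0.12,-0.15,0,0,-0.32,0.87,-0.08,-0.15,0,0,-0.32,0.88,-0.04,-0.1,0,0,-0.32],
  "claw": 44
}}

```text
t: 2.4
ee_pos: [0.3441, -0.3042, 0.2817]
tool_rot: [0.0, 0.87, 0.493, 0.0]
ft_force: [-0.4, -0.9, -1.1]
gripper_width: 0.509
gripper_force: 0.0
```

Run:
```python
from h import *
s=ctrl.read_state(); print(s["t"],s["ee_pos"])
plan([.549,.031,.27],tool(.323),18)
```

```text
2.4 [ 0.34412965 -0.30417074  0.28174525]
max 0.872915628403683
0.87,0.01,0.03,0.00,0.00,-0.32,
0.87,0.05,0.03,0.00,0.00,-0.32,
0.87,0.09,0.03,0.00,0.00,-0.32,
0.86,0.13,0.03,0.00,0.00,-0.32,
0.86,0.17,0.03,0.00,0.00,-0.32,
0.85,0.21,0.03,0.00,0.00,-0.32,
0.83,0.25,0.03,0.00,0.00,-0.32,
0.82,0.29,0.03,0.00,0.00,-0.32,
0.81,0.33,0.03,0.00,0.00,-0.32,
0.79,0.37,0.03,0.00,0.00,-0.32,
0.77,0.41,0.03,0.00,0.00,-0.32,
0.75,0.45,0.03,0.00,0.00,-0.32,
0.73,0.48,0.03,0.00,0.00,-0.32,
0.70,0.52,0.03,0.00,0.00,-0.32,
0.68,0.55,0.03,0.00,0.00,-0.32,
0.65,0.58,0.03,0.00,0.00,-0.32,
0.62,0.61,0.03,0.00,0.00,-0.32,
0.59,0.64,0.03,0.00,0.00,-0.32,
```

>>> {"fn": "step_arm", "kwargs": {
  "steps": [0.87,0.01,0,0,0,-0.32,0.87,0.05,0,0,0,-0.32,0.87,0.09,0,0,0,-0.32,0.86,0.13,0,0,0,-0.32,0.86,0.17,0,0,0,-0.32,0.85,0.21,0,0,0,-0.32,0.83,0.25,0,0,0,-0.32,0.82,0.29,0,0,0,-0.32,0.81,0.33,0,0,0,-0.32,0.79,0.37,0,0,0,-0.32,0.77,0.41,0,0,0,-0.32,0.75,0.45,0,0,0,-0.32,0.73,0.48,0,0,0,-0.32,0.7,0.52,0,0,0,-0.32,0.68,0.55,0,0,0,-0.32,0.65,0.58,0,0,0,-0.32,0.62,0.61,0,0,0,-0.32,0.59,0.64,0,0,0,-0.32,0,0,0,0,0,0]
}}

```text
t: 4.3
ee_pos: [0.5497, 0.0324, 0.2809]
tool_rot: [-0.001, 0.583, 0.813, 0.001]
ft_force: [0.6, 0.5, -0.7]
gripper_width: 0.506
gripper_force: 0.0
```

Run:
```python
from h import *
np.set_printoptions(precision=4,suppress=True)
s=ctrl.read_state(); print(s["t"],s["ee_pos"],rot(s["tool_rot"]).as_matrix(),s["joint_pos"])
M=ctrl.camera_model("wrist")["world_from_camera"]
im,d=ctrl.capture("wrist"); cv2.imwrite("pics/b.png",im[:,:,::-1])
for l in ["chest","lid_bar","lid_hinge","catch_knob","beaker","flask","vial"]:
    r=ctrl.pinpoint(l,"wrist")
    print(l,[(round(x["p"],2),w("wrist",x["position"],M)) for x in r[:2]])
```

```text
4.3 [0.5497 0.0324 0.2809] [[-0.3211  0.947  -0.0002]
 [ 0.947   0.3211  0.0021]
 [ 0.0021  0.0005 -1.    ]] [ 0.5355  0.222  -0.7858  1.5354  0.1554  1.4492  0.0701]
chest [(0.96, array([0.6167, 0.0495, 0.0022])), (0.58, array([ 0.5417, -0.1524,  0.0006]))]
lid_bar [(0.93, array([0.5509, 0.0297, 0.1408]))]
lid_hinge [(0.89, array([0.6999, 0.0788, 0.094 ]))]
catch_knob [(0.81, array([0.5   , 0.0172, 0.1269]))]
beaker []
flask [(0.86, array([ 0.6263, -0.1362,  0.0053]))]
vial [(0.42, array([ 0.5395, -0.1539, -0.0029]))]
```

View pics/b.png

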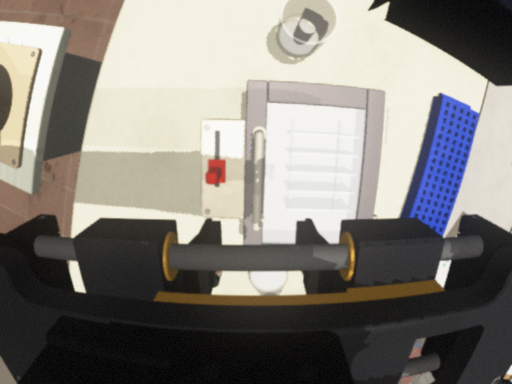

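The wrist view shows the bar nearly vertical at columns 257–261, midway between the fingers (about 222 and 298). The red knob is at (215,172), clear of the left finger. The wrist estimate agrees with the other two views, so I'm descending.

>>> {"fn": "step_arm", "kwargs": {
  "steps": [0,0,0.9,0,0,0,0,0,0.9,0,0,0,0,0,0.9,0,0,0,0,0,0.9,0,0,0,0,0,0.8,0,0,0,0,0,0.8,0,0,0,0,0,0.6,0,0,0,0,0,0.4,0,0,0,0,0,0.2,0,0,0,0,0,0,0,0,0]
}}

```text
t: 5.7
ee_pos: [0.5488, 0.0286, 0.1211]
tool_rot: [-0.0, 0.585, 0.811, -0.0]
ft_force: [-0.0, 0.2, 0.4]
gripper_width: 0.501
gripper_force: 0.0
```

>>> {"fn": "step_arm", "kwargs": {
  "steps": [0,0,0,0,0,0,0,0,0,0,0,0,0,0,0,0,0,0,0,0,0,0,0,0,0,0,0,0,0,0,0,0,0,0,0,0],
  "claw": 0
}}

```text
t: 6.3
ee_pos: [0.5501, 0.029, 0.1218]
tool_rot: [0.001, 0.585, 0.811, 0.001]
ft_force: [7.5, 1.4, -3.9]
gripper_width: 0.104
gripper_force: 30.0
```

Gripped: the opening is 9 mm, which fits the bar. Now a gentle tug.

>>> {"fn": "step_arm", "kwargs": {
  "steps": [0,0,-0.05,0,0,0,0,0,-0.05,0,0,0,0,0,-0.05,0,0,0,0,0,0,0,0,0,0,0,0,0,0,0]
}}

```text
t: 6.8
ee_pos: [0.5511, 0.0293, 0.1256]
tool_rot: [0.002, 0.585, 0.811, 0.002]
ft_force: [12.1, 3.8, -7.4]
gripper_width: 0.104
gripper_force: 30.0
```

>>> {"fn": "step_arm", "kwargs": {
  "steps": [0,0,-0.05,0,0,0,0,0,-0.05,0,0,0,0,0,0,0,0,0,0,0,0,0,0,0]
}}

```text
t: 7.2
ee_pos: [0.5511, 0.0294, 0.1261]
tool_rot: [0.001, 0.585, 0.811, 0.003]
ft_force: [22.9, 5.4, -28.9]
gripper_width: 0.103
gripper_force: 30.0
```

The lid stopped after about 4 mm and the pull rose to 29 N, so it is caught. I'll ease it down, let go and go over the knob.

>>> {"fn": "step_arm", "kwargs": {
  "steps": [0,0,0.1,0,0,0,0,0,0.1,0,0,0,0,0,0.07,0,0,0,0,0,0,0,0,0]
}}

```text
t: 7.6
ee_pos: [0.5501, 0.0289, 0.1215]
tool_rot: [0.001, 0.585, 0.811, 0.001]
ft_force: [5.1, 1.1, 0.4]
gripper_width: 0.103
gripper_force: 30.0
```

>>> {"fn": "step_arm", "kwargs": {
  "steps": [0,0,0,0,0,0,0,0,0,0,0,0,0,0,0,0,0,0,0,0,-0.3,0,0,0,0,0,-0.5,0,0,0,0,0,-0.6,0,0,0,0,-0.4,0,0,0,0,0,-0.6,0,0,0,0,0.1,-0.6,0,0,0,0,0,-0.5,0,0,0,0,0,0,0,0,0,0],
  "claw": 40
}}

```text
t: 8.7
ee_pos: [0.4967, 0.0135, 0.1559]
tool_rot: [0.0, 0.586, 0.81, -0.001]
ft_force: [-0.1, -0.3, 0.7]
gripper_width: 0.457
gripper_force: 0.0
```

Run:
```python
from h import *
np.set_printoptions(precision=4,suppress=True)
s=ctrl.read_state()
X=np.array([.948,.317,0]);Y=np.array([-.317,.948,0])
p=np.array(s["ee_pos"]);print(s["t"],p,"along X,Y",p@X,p@Y, "target X ~.4786, Y~-.1442")
M=ctrl.camera_model("wrist")["world_from_camera"]
im,d=ctrl.capture("wrist"); cv2.imwrite("pics/c.png",im[:,:,::-1])
for l in ["lid_bar","catch_knob"]:
    q=[w("wrist",x["position"],M) for x in ctrl.pinpoint(l,"wrist")[:1]]
    print(l,[(v,v@X,v@Y) for v in q])
```

```text
8.7 [0.4967 0.0135 0.1559] along X,Y 0.47520928282371383 -0.14462269538807063 target X ~.4786, Y~-.1442
lid_bar [(array([0.5516, 0.0299, 0.1363]), np.float64(0.5323987857107366), np.float64(-0.14656440950919747))]
catch_knob [(array([0.5016, 0.017 , 0.1261]), np.float64(0.4809282863272142), np.float64(-0.14287256705238408))]
```

View pics/c.png

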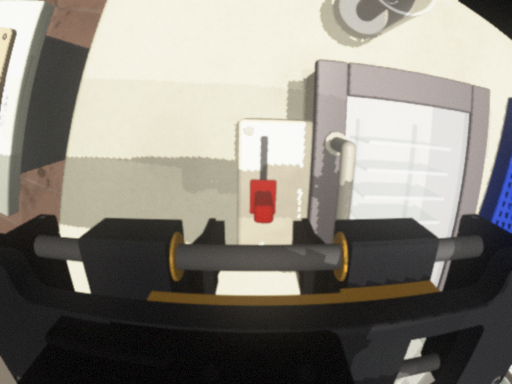

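The knob is at (263,205), between the fingers (222 and 295) but about 4 mm toward the lid. I'll correct for that, descend and grip.

>>> {"fn": "step_arm", "kwargs": {
  "steps": [0.02,0.16,0.2,0,0,0,0,0,0.5,0,0,0,0,0,0.6,0,0,0,0,0,0.4,0,0,0,0,0,0.2,0,0,0,0,0,0,0,0,0]
}}

```text
t: 9.45
ee_pos: [0.5012, 0.0163, 0.1072]
tool_rot: [-0.001, 0.585, 0.811, -0.0]
ft_force: [0.6, -1.0, -0.6]
gripper_width: 0.459
gripper_force: 0.0
```

>>> {"fn": "step_arm", "kwargs": {
  "steps": [0,0,0,0,0,0,0,0,0,0,0,0,0,0,0,0,0,0,0,0,0,0,0,0,0,0,0,0,0,0],
  "claw": 0
}}

```text
t: 9.95
ee_pos: [0.5003, 0.0155, 0.1085]
tool_rot: [-0.001, 0.586, 0.811, -0.002]
ft_force: [-11.1, -3.2, 10.3]
gripper_width: 0.156
gripper_force: 30.0
```

>>> {"fn": "step_arm", "kwargs": {
  "steps": [0.15,0,0,0,0,0,0.2,0,0,0,0,0,0.2,0,0,0,0,0,0.2,0,0,0,0,0,0.2,0,0,0,0,0,0.15,0,0,0,0,0,0.1,0,0,0,0,0,0.08,0,0,0,0,0,0,0,0,0,0,0]
}}

```text
t: 10.85
ee_pos: [0.4913, 0.0444, 0.1085]
tool_rot: [0.001, 0.586, 0.81, -0.002]
ft_force: [-3.7, -7.6, 5.4]
gripper_width: 0.157
gripper_force: 30.0
```

The knob moved 30 mm and is at its end stop. I'll release it, rise and return to the bar.

>>> {"fn": "step_arm", "kwargs": {
  "steps": [-0.05,0,0,0,0,0,0,0,0,0,0,0,0,0,-0.2,0,0,0,0,0,-0.6,0,0,0,0,0,-0.7,0,0,0,0,0,-0.5,0,0,0,0,0,0,0,0,0],
  "claw": 40
}}

```text
t: 11.55
ee_pos: [0.4935, 0.0457, 0.1606]
tool_rot: [0.002, 0.585, 0.811, 0.001]
ft_force: [0.1, -0.7, -0.0]
gripper_width: 0.456
gripper_force: 0.0
```

Run:
```python
from h import *
np.set_printoptions(precision=4,suppress=True)
s=ctrl.read_state(); print(s["t"],s["ee_pos"])
c="scene"; ctrl.capture(c); r=ctrl.pinpoint("catch_knob",c); print([(x["p"],w(c,x["position"])) for x in r[:1]])
plan([.5508,.0295,s["ee_pos"][2]],tool(.323),4)
```

```text
11.55 [0.4935 0.0457 0.1606]
[(0.59, array([0.4918, 0.042 , 0.1217]))]
max 0.505943851788368
-0.33,0.51,-0.02,0.00,0.00,-0.01,
-0.33,0.51,-0.02,0.00,0.00,-0.01,
-0.34,0.51,-0.02,0.00,0.00,-0.01,
-0.34,0.51,-0.02,0.00,0.00,-0.01,
```

>>> {"fn": "step_arm", "kwargs": {
  "steps": [-0.33,0.51,0,0,0,0,-0.33,0.51,0,0,0,0,-0.34,0.51,0,0,0,0,-0.34,0.51,0,0,0,0,0,0,0.3,0,0,0,0,0,0.5,0,0,0,0,0,0.5,0,0,0,0,0,0.3,0,0,0,0,0,0,0,0,0]
}}

```text
t: 12.55
ee_pos: [0.5499, 0.0296, 0.1167]
tool_rot: [-0.001, 0.585, 0.811, -0.001]
ft_force: [-0.5, -0.3, 0.4]
gripper_width: 0.456
gripper_force: 0.0
```

>>> {"fn": "step_arm", "kwargs": {
  "steps": [0,0,0,0,0,0,0,0,0,0,0,0,0,0,0,0,0,0,0,0,0,0,0,0,0,0,0,0,0,0],
  "claw": 0
}}

```text
t: 13.05
ee_pos: [0.55, 0.0292, 0.1183]
tool_rot: [-0.001, 0.586, 0.811, -0.001]
ft_force: [-1.5, 0.6, 8.9]
gripper_width: 0.104
gripper_force: 30.0
```

```bash
cat >> h.py <<'E'
def lift(a0,a1,n,ratio,yaw=.323,P=None):
    """rows: grasp point on the arc from lid angle a0 to a1 about the hinge, tool tilting by ratio*angle"""
    s=ctrl.read_state(); p=np.array(s["ee_pos"]) if P is None else np.array(P); r=rot(s["tool_rot"])
    X=np.array([np.cos(yaw),np.sin(yaw),0]); ax=np.cross(X,[0,0,-1.])
    f=lambda a: (-.153*np.cos(a)+.042*np.sin(a))*X+np.array([0,0,.153*np.sin(a)+.042*np.cos(a)])
    g=lambda p,r: p-.019*r.as_matrix()[:,2]
    t0=r; p0=p
    for i in range(n):
        a=a0+(a1-a0)*i/n; b=a0+(a1-a0)*(i+1)/n
        r2=R.from_rotvec(ax*ratio*(b-a0))*t0
        tgt=g(p0,t0)+f(b)-f(a0)+.019*r2.as_matrix()[:,2]
        o=np.r_[r.inv().apply(tgt-p)/.025,(r.inv()*r2).as_rotvec()/.15]
        print(",".join(f"{v:.2f}" for v in o),end=",\n"); r=r2; p=tgt
    print("end",p)
E
python3 - <<'E'
from h import *
s=ctrl.read_state(); print(s["t"],s["ee_pos"],s["ft_force"],s["gripper_width"])
lift(0,.78,26,.5)
E
```

```text
13.05 [0.55001211 0.0291693  0.11831191] [-1.4751989   0.62248496  8.93117678] 0.1039094231513594
0.00,0.04,-0.18,0.10,-0.00,-0.00,
0.00,0.04,-0.18,0.10,-0.00,-0.00,
0.00,0.05,-0.18,0.10,-0.00,-0.00,
0.00,0.05,-0.18,0.10,-0.00,-0.00,
0.00,0.05,-0.18,0.10,-0.00,-0.00,
0.00,0.05,-0.18,0.10,-0.00,-0.00,
0.00,0.06,-0.18,0.10,-0.00,-0.00,
0.00,0.06,-0.18,0.10,-0.00,-0.00,
0.00,0.06,-0.18,0.10,-0.00,-0.00,
0.00,0.07,-0.17,0.10,-0.00,-0.00,
0.00,0.07,-0.17,0.10,-0.00,-0.00,
0.00,0.07,-0.17,0.10,-0.00,-0.00,
0.00,0.07,-0.17,0.10,-0.00,-0.00,
0.00,0.08,-0.17,0.10,-0.00,-0.00,
0.00,0.08,-0.17,0.10,-0.00,-0.00,
0.00,0.08,-0.17,0.10,-0.00,-0.00,
0.00,0.08,-0.17,0.10,-0.00,-0.00,
0.00,0.09,-0.16,0.10,-0.00,-0.00,
0.00,0.09,-0.16,0.10,-0.00,-0.00,
0.00,0.09,-0.16,0.10,-0.00,-0.00,
0.00,0.09,-0.16,0.10,-0.00,-0.00,
0.00,0.10,-0.16,0.10,-0.00,-0.00,
0.00,0.10,-0.16,0.10,-0.00,-0.00,
0.00,0.10,-0.15,0.10,-0.00,-0.00,
0.00,0.10,-0.15,0.10,-0.00,-0.00,
0.00,0.10,-0.15,0.10,-0.00,-0.00,
end [0.61311908 0.0502926  0.21521868]
```

>>> {"fn": "step_arm", "kwargs": {
  "steps": [0,0.04,-0.18,0.1,0,0,0,0.04,-0.18,0.1,0,0,0,0.05,-0.18,0.1,0,0,0,0.05,-0.18,0.1,0,0]
}}

```text
t: 13.45
ee_pos: [0.5546, 0.0305, 0.136]
tool_rot: [-0.019, 0.585, 0.81, -0.026]
ft_force: [-6.4, -2.8, 0.7]
gripper_width: 0.098
gripper_force: 30.0
```

The lid is free: it is already up 18 mm with little force. I'll keep following the arc.

>>> {"fn": "step_arm", "kwargs": {
  "steps": [0,0.05,-0.18,0.1,0,0,0,0.05,-0.18,0.1,0,0,0,0.06,-0.18,0.1,0,0,0,0.06,-0.18,0.1,0,0,0,0.06,-0.18,0.1,0,0,0,0.07,-0.17,0.1,0,0,0,0.07,-0.17,0.1,0,0,0,0.07,-0.17,0.1,0,0,0,0.07,-0.17,0.1,0,0]
}}

```text
t: 14.35
ee_pos: [0.5727, 0.036, 0.1738]
tool_rot: [-0.058, 0.583, 0.806, -0.081]
ft_force: [-5.5, -3.6, 1.0]
gripper_width: 0.103
gripper_force: 30.0
```

>>> {"fn": "step_arm", "kwargs": {
  "steps": [0,0.08,-0.17,0.1,0,0,0,0.08,-0.17,0.1,0,0,0,0.08,-0.17,0.1,0,0,0,0.08,-0.17,0.1,0,0,0,0.09,-0.16,0.1,0,0,0,0.09,-0.16,0.1,0,0]
}}

```text
t: 14.95
ee_pos: [0.59, 0.0412, 0.1957]
tool_rot: [-0.084, 0.58, 0.802, -0.117]
ft_force: [-7.1, -4.9, 5.8]
gripper_width: 0.101
gripper_force: 30.0
```

>>> {"fn": "step_arm", "kwargs": {
  "steps": [0,0.08,-0.16,0.1,0,0,0,0.08,-0.16,0.1,0,0,0,0.09,-0.16,0.1,0,0,0,0.09,-0.16,0.1,0,0,0,0.1,-0.16,0.1,0,0,0,0.1,-0.15,0.1,0,0,0,0.1,-0.15,0.1,0,0,0,0,0,0,0,0,0,0,0,0,0,0,0,0,0,0,0,0,0,0,0,0,0,0]
}}

```text
t: 16.05
ee_pos: [0.6136, 0.0483, 0.216]
tool_rot: [-0.113, 0.575, 0.794, -0.158]
ft_force: [-1.0, -5.2, 0.2]
gripper_width: 0.102
gripper_force: 30.0
```

Run:
```python
from h import *
np.set_printoptions(precision=4,suppress=True)
s=ctrl.read_state(); r=rot(s["tool_rot"]).as_matrix(); g=s["ee_pos"]-.019*r[:,2]
X=np.array([.948,.317,0]); c=np.array([.6170,.0500,0]); H=c+.083*X; v=g-H
hx=v@X; hz=g[2]-.094; a0=np.arctan2(.042,.153); print(s["t"],"grasp",g,"lid~",np.pi-np.arctan2(hz,hx)-0 , "angle",(np.pi-np.arctan2(hz,hx))-a0, "r",np.hypot(hx,hz),"force",s["ft_force"],s["joint_velocities"])
ims=[]
for c in ["scene","side"]:
    im,d=ctrl.capture(c); ims.append(im)
    for l in ["lid_bar","beaker","flask","vial"]:
        q=ctrl.pinpoint(l,c); print(c,l,[(round(x["p"],2),w(c,x["position"])) for x in q[:1]])
cv2.imwrite("pics/d.png",cv2.resize(np.hstack([i[100:300,100:400] for i in ims]),(800,267))[:,:,::-1])
```

```text
16.05 grasp [0.6205 0.0506 0.2336] lid~ 1.0536628042805627 angle 0.785752381857223 r 0.16060999229510428 force [-0.9726 -5.2138  0.1566] [-0.0002  0.0004  0.      0.0011  0.0002 -0.0001  0.0018]
scene lid_bar [(0.63, array([0.619 , 0.0487, 0.2283]))]
scene beaker [(0.89, array([0.5403, 0.2285, 0.0005]))]
scene flask [(0.81, array([ 0.6265, -0.1356,  0.0023]))]
scene vial [(0.49, array([ 0.5381, -0.1501, -0.0009]))]
side lid_bar [(0.58, array([0.6185, 0.0534, 0.2279]))]
side beaker [(0.63, array([ 0.5444,  0.231 , -0.0016]))]
side flask []
side vial [(0.47, array([ 0.5405, -0.1539, -0.0001]))]
```

View pics/d.png

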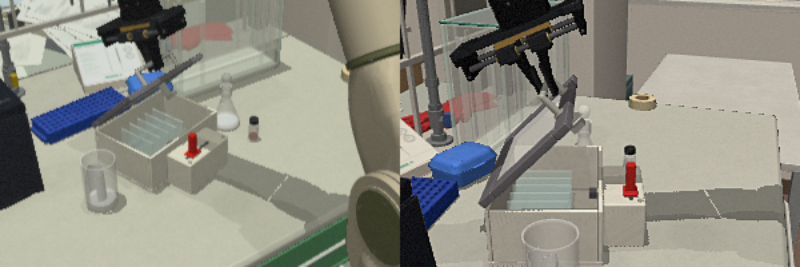

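The picture shows the lid raised to about 45°, with the bar held in the fingers (right view, near (550,100)). Beaker, flask and vial are standing where they were, and the arm is at rest, so I'm handing in.

```bash
python3 -c "
from workcell import ctrl
print(ctrl.hand_in())"
```

```text
the job is handed in; nothing more can be done
None
```

The tug showed the lid was caught, so I slid the catch knob to its left end stop, raised the lid to about 45° (0.79 rad) and handed in while still holding it by the bar; beaker, flask and vial stand where they were, but no verdict came back.

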